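# Fit two fork rods into their cartridge tubes

### The arm

A 6-joint arm with a two-finger parallel gripper is mounted at the origin on the work surface. World frame = base frame: x ahead of the robot, y to its left, z up, the work surface at z = 0. Lengths are in mm, angles in rad, forces in N, time in s.
With the tool pointing down it reaches from about 350 to 875 mm from the base axis. Payload 4.2 kg.
Tool frame: the origin (TCP) lies at the very end of the fingers, on their centre line; the grasp point (between the pads) lies 19 mm behind it; z points along the fingers, y is the line along which they close (so a half turn about z gives the same grasp; the last joint's range is limited). The gripper opens to 85 mm and grips with 20 to 120 N. Pads are 22 mm wide; open, the fingers measure 114 mm over their backs; the gripper's body (76 mm by 85 mm) begins 54 mm behind the grasp point. The pads swing forward as they close: fully open they stand 13 mm farther back than shut.
Start: joints at [1.591, 0.385, 0.008, 0, -1.194, -0.259], TCP at [147.804, 607.251, 231.312] pointing down, gripper open.
Joint ranges: [-3.14, 3.14], [-1.21, 2.06], [-1.07, 1.41], [-3.16, 2.05], [-2.99, -0.16], [-3.1, 3.1]. Speed limits (rad/s): [2.79, 2.79, 3.14, 3.14, 3.14, 3.14].

### API

Orientations are given as a unit quaternion [x, y, z, w].
In Python, from bench import read_state, get_image, get_calibration, job_done gives the robot as it stands.
- The arm moves only by the shell command python3 -m creep 'ROWS'. ROWS is a JSON object of lists of equal length, an entry for each row: "translation": the shift along the world's x, y, z in cm, a list of three; "delta_rot": the turn, a rotation vector about the world's x, y, z in degrees, a list of three; "hand": the finger opening in cm, from 0 to 8.54. A call has 1 to 8 rows; each row is the pose to reach, as a shift and turn from the pose commanded when the call began; what a row does not reach only later rows make up. A row lasts 1/8 s, in which the tool goes at most 62.5 mm and 10.7 degrees, less where a joint would pass 70% of its speed; a pose out of reach is approached as far as the arm can. A call with a gripper value outside its range is refused whole. The fingers move at their own pace and stop on an object; the grip force is fixed at half the most. Time passes only in rows, so rows that repeat a pose let the fingers close. It gives the time, the measured TCP pose, the force, the opening and the grip force at its end, in the units of the state.
- read_state(): the state, without advancing time (a new reading comes with each control period).
- get_image(name): name is "side" or "top" or "wrist"; returns (picture, depth): 400x640x3 uint8, red, green, blue; 400x640 float32, mm along the optical axis (not along the pixel's ray), 0 where there is no reading.
- get_calibration(name): a dict with "intrinsics" (3x3 intrinsics, pixels), "xyz" and "attitude" of the camera in the world. Camera axes: x right, y down, z forward; pixel columns grow to the right and rows downward; lengths in mm; the calibration is good to about 2 mm. A picture is of the moment at which its call begins: read the wrist's pose just before it. get_calibration takes no time and is no camera call; for the wrist camera it gives the pose at the moment of the call.
- job_done(): hands the job in; it is judged then, once.
The state is a dict: "clock": time; "joints": joint angles; "joint_vel": joint speeds; "joint_efforts": joint torques, N m; "position": TCP position; "ee_rot": TCP orientation; "contact_force": force on the tool from outside, world axes, zero at the start; "wrist_torque": the same for the moment, N m; "gripper_width": finger opening in mm; "grasp_force": force on a finger pad.
Only numpy, scipy, OpenCV 4.12 (cv2) and the standard library are available. Lean on these libraries where they do the work, as an engineer would, in place of code of your own. Each camera call takes 0.05 s, during which the arm holds its last target. There are 200 camera calls.

### The job

On the bike workshop bench, take the two capped fork rods out of the slanted rack and fit each into its own upright tube: the slim rod into the narrow tube and the stout rod into the wide tube. Push each one down against its piston until it is fully home, with the cap sitting on the tube's rim, and let go. Leave the drift in the rack and everything else on the bench where it is.

Things in the scene. Friction and masses are not known exactly. Their poses are not given: they have to be found in the camera images.
- slim_rod: the slim fork rod: plain round steel shaft, 12 mm in diameter and 100 mm long, with a slightly rounded lower end, under a plain cylindrical cap 28 mm in diameter and 30 mm tall (total 130 mm). Origin at the centre of the shaft's lower end, z along the axis towards the cap, so the cap spans z = 100 to 130 mm. Starts in one of the rack's sockets (any of the three), leaning with it
- stout_rod: the stout fork rod: plain round steel shaft, 16 mm in diameter and 80 mm long, with a slightly rounded lower end, under a plain cylindrical cap 38 mm in diameter and 30 mm tall (total 110 mm). Origin at the centre of the shaft's lower end, z along the axis towards the cap, so the cap spans z = 80 to 110 mm. Starts in one of the rack's sockets (any of the three), leaning with it
- slim_rod_seat (a point): centre of the underside of the slim rod's cap (100 mm up its axis)
- stout_rod_seat (a point): centre of the underside of the stout rod's cap (80 mm up its axis)
- narrow_tube: the narrower, taller upright aluminium tube in a clamp, fixed to the bench: bore 16 mm, outside 31 mm, mouth flared to 21 mm over its top 12 mm; rim 124 mm above the bench. Base plate 80 x 80 x 8 mm; two clamp jaws beside the tube (along its y) up to 42 mm. A brass piston inside has to be pushed down by the rod. Origin on the bench under the tube's axis, z up
- wide_tube: the wider, shorter upright aluminium tube in a clamp, fixed to the bench: bore 20 mm, outside 37 mm, mouth flared to 25 mm over its top 12 mm; rim 104 mm above the bench. Base plate 80 x 80 x 8 mm; two clamp jaws beside the tube (along its y) up to 42 mm. A brass piston inside has to be pushed down by the rod. Origin on the bench under the tube's axis, z up
- narrow_tube_rim (a point): centre of the narrow tube's mouth, at rim height
- wide_tube_rim (a point): centre of the wide tube's mouth, at rim height
- narrow_tube_piston (a joint): how far the floating piston in the narrow tube has been pushed down (m, 0 to 0.045). Its top lies 60 mm below the rim at 0; a drag of about 5 N holds it wherever it is left. It starts at 0 to 0.015 and reads about 0.040 when the rod is fully home
- wide_tube_piston (a joint): how far the floating piston in the wide tube has been pushed down (m, 0 to 0.045). Its top lies 42 mm below the rim at 0; a drag of about 5 N holds it wherever it is left. It starts at 0 to 0.015 and reads about 0.038 when the rod is fully home
- rack: tool rack fixed to the bench: wooden block 196 mm wide with three sockets, 18 mm wide, 50 mm deep, 65 mm apart along its y, leaning 20 degrees: their upper ends point to the rack's -x (robot's side), mouths 76 mm above the bench. Base 100 x 216 x 12 mm. Two rods and a drift stand in the sockets with play, leaning 20 to 30 degrees. Origin on the bench under the middle socket's floor, z up
- spray_can: spray can (closed cylinder), 48 mm across, 160 mm tall, standing; origin at the centre of its underside, z up
- cleaner_bottle: plastic bottle, 50 mm across, 170 mm tall, standing; origin at the centre of its underside, z up
- grease_jar: squat jar, 60 mm across, 55 mm tall; origin at the centre of its underside, z up
- cassette: stack of three sprockets, about 100 mm across, 30 mm tall, lying flat; origin at the centre of its underside
- cone_wrench: flat wrench, 160 mm long, lying on the bench along its x; origin near its middle, on the underside
- screwdriver: screwdriver, 190 mm long, lying on the bench along its x; origin near its middle, on the underside
- pedal: bicycle pedal, body 95 x 62 x 20 mm with a 50 mm long axle stub along +x, lying flat; origin at the centre of the body's underside
- drift: bystander in the rack's third socket: a steel drift, 14 mm shank 90 mm long under a rounded, tapering barrel handle 32 mm across and 48 mm long; origin at the lower end of its shank, z up along its axis. Not part of the job; it stays in the rack
There are look-alikes about, which are no part of the job. What is shaped like the stout_rod but brown is not meant.

How it is judged:
By the outcome, as a careful person would: the job done as asked, in the order asked, and still so for the second after the job is handed in, with the robot touching nothing.
It also fails if it takes over 72 s, if anything falls off the work surface, if the arm or the gripper's body presses on something with over 40 N, if the wrist force passes 120 N, or if a joint passes its speed limit or range.

## Working session

There is one attempt and no reset: what is moved stays moved. The work goes in short steps, Python scripts to look and compute and a shell command to move; the robot and the scene stay as the last step left them, time stands still between calls to the robot, and variables do not carry over. Pictures are saved under pics/ and viewed, at most 10 in all, crops included, and the job is handed in when it is done.

```bash
mkdir -p pics; ls; python3 - <<'E'
from bench import *
import cv2,numpy as np
print(read_state())
for n in("side","top"):
    im,d=get_image(n); cv2.imwrite(f"pics/{n}0.png",im[:,:,::-1]); np.savez(f"{n}0.npz",im=im,d=d)
    print(n,get_calibration(n))
print(get_calibration("wrist"))
E
```

```text
pics
{'clock': 0.0, 'joints': array([ 1.59060876e+00,  3.85556259e-01,  6.64029907e-03, -4.79064460e-04,
       -1.19400921e+00, -2.58631491e-01]), 'joint_vel': array([-0.00031961,  0.0012848 , -0.00076552, -0.00126299,  0.00120687,
       -0.00056812]), 'joint_efforts': array([ 8.70596523e-05, -3.92287731e+01,  1.88398987e+01,  4.18597698e+00,
       -4.71895168e-03, -4.44859722e-06]), 'position': array([147.676787  , 606.70732374, 230.23038931]), 'ee_rot': array([ 9.92868032e-01, -1.19213629e-01, -7.27689375e-05,  1.08501666e-03]), 'contact_force': array([-0.12344816, -0.18549282, -0.21205186]), 'wrist_torque': array([-0.01060837,  0.04474774,  0.02820284]), 'grasp_force': 0.0, 'gripper_width': 85.19261014673117}
side {'intrinsics': array([[457.78507638,   0.        , 324.2704317 ],
       [  0.        , 457.78507638, 194.97538967],
       [  0.        ,   0.        ,   1.        ]]), 'xyz': array([  404.4757382 , -1066.96642064,   711.10366417]), 'attitude': array([ 0.86441887, -0.07426324,  0.03762509, -0.49583197])}
top {'intrinsics': array([[467.043737  ,   0.        , 320.04476682],
       [  0.        , 467.043737  , 197.64583342],
       [  0.        ,   0.        ,   1.        ]]), 'xyz': array([ 398.76859002,  -58.75140389, 1370.92933071]), 'attitude': array([-0.70126999,  0.71041932, -0.04210698,  0.04185439])}
{'intrinsics': array([[298.44280089,   0.        , 322.1910319 ],
       [  0.        , 298.44280089, 196.34564054],
       [  0.        ,   0.        ,   1.        ]]), 'xyz': array([212.86707231, 591.65739016, 372.41834437]), 'attitude': array([-0.6120184 ,  0.77896896,  0.10661241, -0.08529145])}
```

View pics/top0.png

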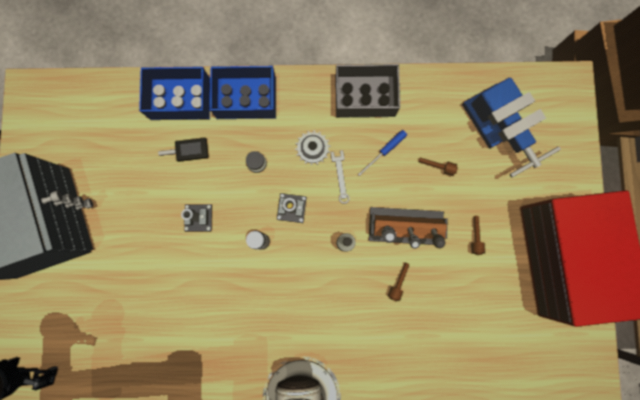

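View pics/side0.png

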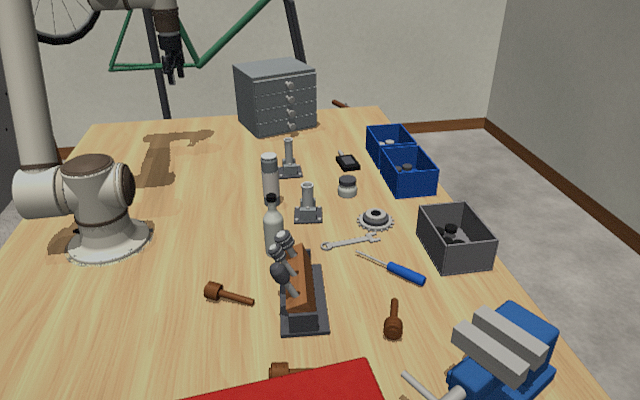

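Top view: rack at about (408,228) with three heads at (389,236), (414,241), (438,240). Tubes are at about (197,215) and (292,206), with the can at (256,240) and the bottle at (345,242). Brown look-alikes lie on the bench.

```bash
cat > h.py <<'E'
import numpy as np,cv2
from bench import *
from scipy.spatial.transform import Rotation as R
def cloud(d,c):
    K=c["intrinsics"];v,u=np.mgrid[:d.shape[0],:d.shape[1]]
    p=np.stack([(u-K[0,2])/K[0,0]*d,(v-K[1,2])/K[1,1]*d,d],-1)
    return p@R.from_quat(c["attitude"]).as_matrix().T+c["xyz"]
def circ(p):
    A=np.c_[2*p[:,:2],np.ones(len(p))];s=np.linalg.lstsq(A,(p[:,:2]**2).sum(1),rcond=None)[0]
    return s[0],s[1],np.sqrt(s[2]+s[0]**2+s[1]**2)
E
python3 - <<'E'
from h import *
out=[]
for n,(x0,x1,y0,y1) in dict(top=(180,460,190,260),side=(250,340,220,340)).items():
    z=np.load(n+"0.npz");im,d=z["im"],z["d"];P=cloud(d,get_calibration(n))
    s=3 if n=="top" else 4
    x1=min(x1,x0+266 if n=="top" else x1)
    if n=="top":
        c=cv2.resize(im[y0:y1,x0:x1],None,fx=s,fy=s,interpolation=cv2.INTER_CUBIC)
        for (u,v) in [(197,217),(187,214),(292,206),(256,240),(345,242),(389,236),(414,241),(438,240),(408,215),(372,213),(444,213)]:
            print(u,v,P[v,u].round(0),d[v,u])
    else: c=cv2.resize(im[y0:y1,x0:x1],None,fx=s,fy=s,interpolation=cv2.INTER_CUBIC)
    out.append(c)
W=max(o.shape[1] for o in out)
out=[np.pad(o,((0,0),(0,W-o.shape[1]),(0,0))) for o in out]
m=np.vstack(out)[:,:800][:600+200]
m=cv2.resize(m,None,fx=.85,fy=.85); print(m.shape)
cv2.imwrite("pics/crop1.png",m[:600,:,::-1])
E
```

```text
197 217 [505. 286.  62.] 1312.1716
187 214 [511. 307.  89.] 1285.8396
292 206 [533.  19.  57.] 1320.1418
256 240 [435. 107. 161.] 1205.352
345 242 [ 427. -123.  167.] 1198.9469
389 236 [ 442. -241.  133.] 1234.1277
414 241 [ 428. -303.  150.] 1216.2543
438 240 [ 429. -366.  151.] 1214.9135
408 215 [ 506. -316.   15.] 1359.5436
372 213 [ 514. -211.   12.] 1363.3815
444 213 [ 512. -424.    3.] 1372.5535
(586, 678, 3)
```

View pics/crop1.png

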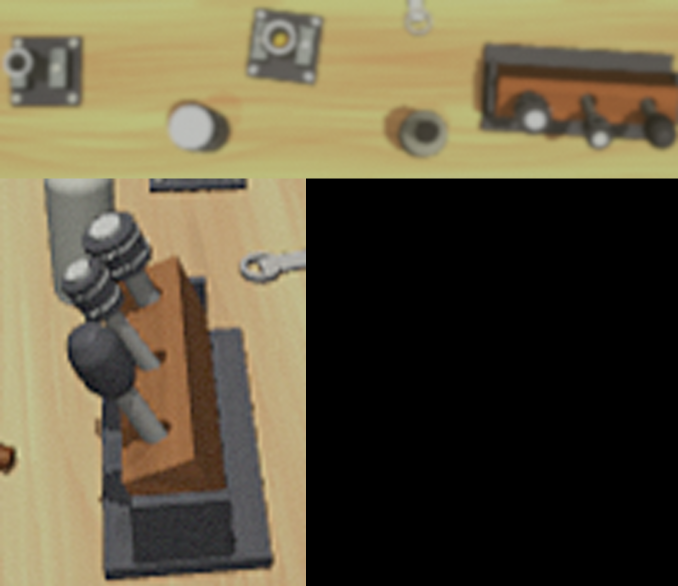

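Order along the rack from +y: stout rod (y≈-241), slim rod (y≈-303), then the drift (y≈-366). The narrow tube is near (510,305) and the wide one near (535,20). I'll move over the rack for a closer look.

```bash
python3 -m creep '{"translation":[[6,-1,8],[10,-6,12],[14,-12,15],[18,-18,15],[22,-24,15],[26,-30,15],[30,-36,15],[33,-42,15]],"delta_rot":[[0,0,2],[0,0,4],[0,0,6],[0,0,8],[0,0,10],[0,0,12],[0,0,14],[0,0,14]],"hand":[8,7,6,5,5,5,5,5]}'
python3 -m creep '{"translation":[[1,-6,0],[1,-12,0],[0,-18,0],[-2,-24,0],[-4,-30,0],[-6,-36,0],[-8,-42,0],[-8,-46,0]],"delta_rot":[[0,0,0],[0,0,0],[0,0,0],[0,0,0],[0,0,0],[0,0,0],[0,0,0],[0,0,0]],"hand":[5,5,5,5,5,5,5,5]}'
```

```text
clock: 1.1
position: [429.0, 268.2, 379.4]
ee_rot: [1.0, 0.003, -0.0, 0.0]
contact_force: [0.6, 1.2, 0.3]
gripper_width: 49.9
grasp_force: 0.0
clock: 2.1
position: [346.6, -191.7, 380.0]
ee_rot: [1.0, 0.002, 0.001, -0.0]
contact_force: [0.9, 0.4, 0.4]
gripper_width: 49.8
grasp_force: 0.0
```

```bash
python3 -m creep '{"translation":[[1,-2,0],[2,-4,-2],[3,-6,-4],[4,-8,-7],[4,-8,-10],[4,-8,-10],[4,-8,-10],[4,-8,-10]],"delta_rot":[[0,-8,0],[0,-16,0],[0,-25,0],[0,-25,0],[0,-25,0],[0,-25,0],[0,-25,0],[0,-25,0]],"hand":[5,5,5,5,5,5,5,5]}'
python3 - <<'E'
from h import *
s=read_state();print(s["position"],s["joints"])
c=get_calibration("wrist");im,d=get_image("wrist")
np.savez("w1.npz",im=im,d=d,K=c["intrinsics"],xyz=c["xyz"],att=c["attitude"]);cv2.imwrite("pics/w1.png",im[:,:,::-1])
E
```

```text
clock: 3.1
position: [389.0, -270.0, 281.3]
ee_rot: [0.976, 0.003, 0.218, 0.001]
contact_force: [0.1, 0.5, 0.3]
gripper_width: 50.0
grasp_force: 0.0
[ 389.03809372 -269.99432002  281.33385163] [-0.37065914 -0.07749248 -0.42002196 -0.20960949 -0.82651109  2.05893093]
```

View pics/w1.png

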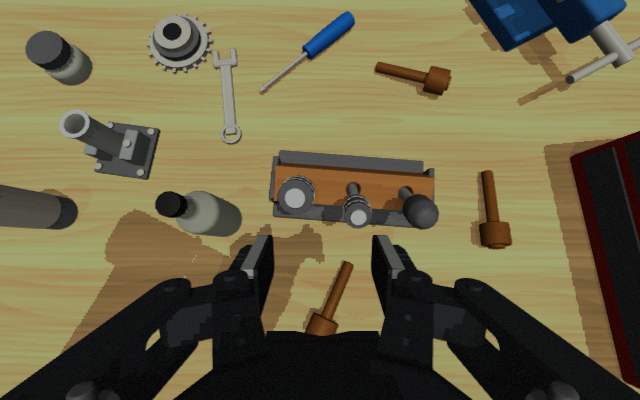

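Wrist view: stout cap top at (295,198), slim cap top at (357,216), dark drift handle at (420,210), wide tube mouth at (75,124), bottle at (190,212).

```bash
python3 - <<'E'
from h import *
z=np.load("w1.npz");im,d=z["im"],z["d"];c=dict(intrinsics=z["K"],xyz=z["xyz"],attitude=z["att"]);P=cloud(d,c)
hsv=cv2.cvtColor(im,cv2.COLOR_RGB2HSV)
for nm,(u,v),r in(("stout",(295,198),19),("slim",(357,216),14)):
    m=np.zeros(d.shape,np.uint8);cv2.circle(m,(u,v),22,1,-1)
    b=((hsv[...,2]>150)&(hsv[...,1]<50)&(m>0)).astype(np.uint8)
    n,l,st,ct=cv2.connectedComponentsWithStats(b);k=1+st[1:,4].argmax();b=cv2.erode((l==k).astype(np.uint8),np.ones((2,2)))>0
    p=P[b];q=p.mean(0);nn=np.linalg.svd(p-q)[2][2];nn*=np.sign(nn[2])
    (eu,ev),ax,_=cv2.fitEllipse(cv2.findContours((l==k).astype(np.uint8),0,1)[0][0])
    print(nm,ct[k],b.sum(),"top",q.round(1),"ellipse px",eu,ev,ax,"size mm",np.mean(ax)*np.median(d[b])/c["intrinsics"][0,0],"normal",nn.round(3),"lean",np.degrees(np.arctan2(-nn[0],nn[2])),np.degrees(np.arctan2(nn[1],nn[2])))
# rack front-top edge / block face: orange brown points
b=(hsv[...,0]<14)&(hsv[...,1]>110)&(hsv[...,2]>60);b[:150]=0;b[230:]=0;b[:,:265]=0;b[:,440:]=0
p=P[b];q=p.mean(0);nn=np.linalg.svd(p-q)[2][2];nn*=np.sign(nn[2]);print("block top",q.round(1),nn.round(3),p.min(0),p.max(0))
# grey back rail: yaw
ys=[];
for u in range(285,420,5):
    col=P[145:172,u];i=np.argmax(col[:,2]>30) if (col[:,2]>30).any() else None
    if i is not None: ys.append(col[i])
ys=np.array(ys);print(len(ys),np.degrees(np.polyfit(ys[:,1],ys[:,0],1)[0]) if len(ys)>3 else 0)
# shafts: points on rows below block
for u,v in((352,188),(352,192),(353,196),(406,192),(290,178)):print(u,v,P[v,u].round(1),im[v,u])
E
```

```text
stout [294.53763441 197.84587814] 242 top [ 436.9 -241.7  137.2] ellipse px 294.54913330078125 197.85679626464844 (17.81873321533203, 18.14142417907715) size mm 18.55851593600824 normal [-0.325  0.945  0.038] lean 83.33725334452447 87.6981558511033
slim [358.09146341 217.31097561] 136 top [ 416.1 -304.8  151.2] ellipse px 358.07525634765625 217.32589721679688 (12.928058624267578, 14.285269737243652) size mm 13.25212011970721 normal [0.938 0.345 0.039] lean -87.62838679126465 83.57037990067774
block top [ 475.2 -305.2   63.3] [ 0.914 -0.084  0.396] [ 389.01692598 -405.4640207    10.56974379] [ 504.24286069 -204.32997215  438.98446677]
23 -2.5882204583584136
352 188 [ 459.4 -306.2   79.7] [84 85 78]
352 192 [ 451.9 -304.7   93.5] [81 82 74]
353 196 [ 440.5 -301.5  133.4] [106 109 105]
406 192 [ 453.5 -370.1   87.3] [78 77 71]
290 178 [ 461.5 -234.5  123. ] [90 92 91]
```

```bash
python3 -m creep '{"translation":[[0.5,-3.5,-2],[0.8,-3.55,-5],[1.0,-3.55,-8],[1.15,-3.55,-10],[1.15,-3.55,-10],[1.15,-3.55,-10]],"delta_rot":[[0,-2,0],[0,-2,0],[0,-2,0],[0,-2,0],[0,-2,0],[0,-2,0]],"hand":[4.2,4.2,4.2,4.2,4.2,4.2]}'
python3 - <<'E'
from h import *
s=read_state();print(s["position"],s["contact_force"])
c=get_calibration("wrist");im,d=get_image("wrist")
K=c["intrinsics"];M=R.from_quat(c["attitude"]).as_matrix()
T=R.from_quat(s["ee_rot"]).as_matrix();print(T.round(3))
print("cam in tool",T.T@(c["xyz"]-s["position"]))
print("cam axes in tool",(T.T@M).round(3))
cv2.imwrite("pics/w2.png",im[100:,150:550,::-1])
E
```

```text
clock: 3.9
position: [400.6, -305.8, 181.1]
ee_rot: [0.972, 0.003, 0.234, 0.001]
contact_force: [-0.2, -0.6, 0.8]
gripper_width: 42.0
grasp_force: 0.0
[ 400.61644928 -305.82548391  181.11763408] [-0.24735384 -0.57332037  0.79807557]
[[ 0.89   0.006  0.456]
 [ 0.007 -1.    -0.001]
 [ 0.456  0.004 -0.89 ]]
cam in tool [  66.97995187   -0.80450724 -142.74585653]
cam axes in tool [[ 0.    -0.963 -0.271]
 [ 1.     0.     0.   ]
 [-0.    -0.271  0.963]]
```

View pics/w2.png

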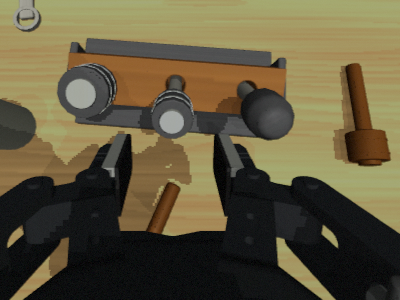

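Cap top at crop (172,122) lies on the tool's centre line and the shaft at (176,85) lines up with the axis. I'll advance and grip.

```bash
python3 -m creep '{"translation":[[0.69,0,-1.34],[1.37,0,-2.67],[2.05,0,-4.0],[2.74,0,-5.34],[2.74,0,-5.34],[2.74,0,-5.34],[2.74,0,-5.34],[2.74,0,-5.34]],"delta_rot":[[0,0,0],[0,0,0],[0,0,0],[0,0,0],[0,0,0],[0,0,0],[0,0,0],[0,0,0]],"hand":[4.2,4.2,4.2,4.2,4.2,1.5,1.5,1.5]}'
python3 -m creep '{"translation":[[0,0,0],[-0.23,0,0.45],[-0.46,0,0.9],[-0.9,0,1.8],[-1.4,0,2.7],[-1.85,0,3.6],[-2.75,0,5.34],[-3.65,0,7.1]],"delta_rot":[[0,0,0],[0,0,0],[0,0,0],[0,0,0],[0,0,0],[0,0,0],[0,0,0],[0,0,0]],"hand":[1.5,1.5,1.5,1.5,1.5,1.5,1.5,1.5]}'
```

```text
clock: 4.95
position: [427.3, -305.6, 126.6]
ee_rot: [0.972, 0.003, 0.234, 0.001]
contact_force: [0.4, -0.8, -2.6]
gripper_width: 26.0
grasp_force: 59.0
clock: 5.95
position: [389.9, -305.2, 198.0]
ee_rot: [0.972, 0.003, 0.233, 0.0]
contact_force: [-0.1, -0.2, -1.4]
gripper_width: 26.2
grasp_force: 59.1
```

```bash
python3 -m creep '{"translation":[[0,0,6],[1,0,12],[3,4,14],[5,9,14],[7,14,14],[9,20,14],[11,26,14],[12,32,14]],"delta_rot":[[0,0,0],[0,7,0],[0,14,0],[0,21,0],[0,27,0],[0,27,0],[0,27,0],[0,27,0]],"hand":[1.5,1.5,1.5,1.5,1.5,1.5,1.5,1.5]}'
python3 -m creep '{"translation":[[0,6,0],[0,12,0],[0,18,0],[0,22,0],[0,25,0],[0,27,0],[0,28,0],[0,28,0]],"delta_rot":[[0,0,0],[0,0,0],[0,0,0],[0,0,0],[0,0,0],[0,0,0],[0,0,0],[0,0,0]],"hand":[1.5,1.5,1.5,1.5,1.5,1.5,1.5,1.5]}'
python3 - <<'E'
from h import *
s=read_state();print(s["position"],s["contact_force"],s["joints"])
for n in("top","side","wrist"):
    c=get_calibration(n);im,d=get_image(n)
    np.savez(n+"3.npz",im=im,d=d,K=c["intrinsics"],xyz=c["xyz"],att=c["attitude"])
    if n=="wrist":w=im
    if n=="side":sd=im
p=s["position"]
m=np.hstack([w[:400,120:520],cv2.resize(sd[60:260,220:420],None,fx=2,fy=2)])
cv2.imwrite("pics/w3.png",m[:,:,::-1])
E
```

```text
clock: 6.95
position: [510.9, 16.4, 337.5]
ee_rot: [1.0, 0.002, 0.0, 0.0]
contact_force: [1.1, -0.1, -2.4]
gripper_width: 25.6
grasp_force: 59.3
clock: 7.95
position: [510.7, 294.4, 337.2]
ee_rot: [1.0, 0.003, -0.0, 0.0]
contact_force: [1.1, -0.7, -1.9]
gripper_width: 26.1
grasp_force: 59.4
[510.72190411 294.37923901 337.23237865] [ 1.10840022 -0.66298313 -1.93961025] [ 7.97431946e-01  2.71624151e-01  1.05220843e-01  5.74439082e-05
 -1.40481417e+00  7.78838550e-01]
```

View pics/w3.png

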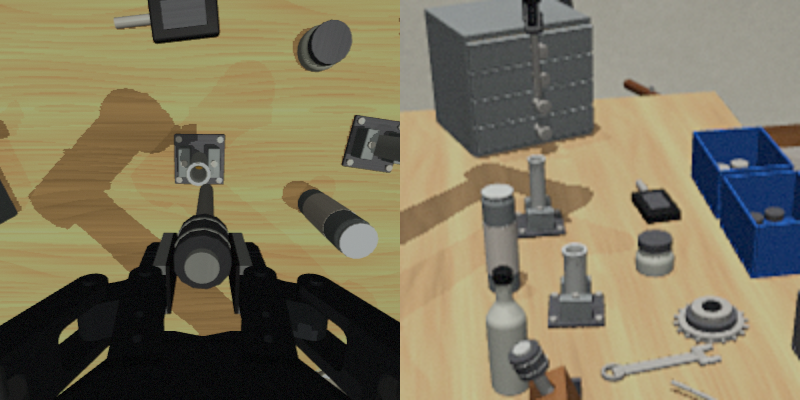

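Wrist crop (left): tube mouth ring at full pixel about (318,172), shaft tip near (325,188). Side crop: rod hangs nearly upright at about full (287,85).

```bash
cat >> h.py <<'E'
def ld(f):
    z=np.load(f);return z["im"],z["d"],dict(intrinsics=z["K"],xyz=z["xyz"],attitude=z["att"])
def onz(uv,c,z):
    uv=np.atleast_2d(uv);K=c["intrinsics"];r=np.c_[(uv[:,0]-K[0,2])/K[0,0],(uv[:,1]-K[1,2])/K[1,1],np.ones(len(uv))]@R.from_quat(c["attitude"]).as_matrix().T
    return c["xyz"]+r*((z-c["xyz"][2])/r[:,2])[:,None]
def proj(p,c):
    q=(np.atleast_2d(p)-c["xyz"])@R.from_quat(c["attitude"]).as_matrix();K=c["intrinsics"]
    return np.c_[q[:,0]/q[:,2]*K[0,0]+K[0,2],q[:,1]/q[:,2]*K[1,1]+K[1,2]]
E
python3 - <<'E'
from h import *
im,d,c=ld("wrist3.npz")
s=read_state()["position"]
print("tip if straight px",proj([s+[0,0,-103]],c),"tube from top0?")
a=cv2.resize(im[150:260,280:370],None,fx=5,fy=5,interpolation=cv2.INTER_CUBIC)
i2,d2,c2=ld("side3.npz")
print("side straight px top/tip",proj([s+[0,0,-3],s+[0,0,-103]],c2))
b=cv2.resize(i2[50:122,265:310],None,fx=7.6,fy=7.6,interpolation=cv2.INTER_CUBIC)[:550]
b=np.pad(b,((0,550-b.shape[0]),(0,0),(0,0)))
cv2.imwrite("pics/w3b.png",np.hstack([a,b])[:,:800,::-1])
i0=np.load("top0.npz");P=cloud(i0["d"],get_calibration("top"))
for nm,(u0,u1,v0,v1),h in(("narrow",(172,215,200,235),124),("wide",(275,310,190,225),104)):
    q=P[v0:v1,u0:u1].reshape(-1,3);q=q[abs(q[:,2]-h)<12];print(nm,len(q),q.mean(0).round(1),circ(q))
g=cv2.cvtColor(im,cv2.COLOR_RGB2HSV)
for v in range(150,215,4):print(v,g[v,300:340:2,2])
E
```

```text
tip if straight px [[323.0734877  194.25105997]] tube from top0?
side straight px top/tip [[284.88492049  73.67848684]
 [286.57073229 105.93955884]]
narrow 73 [508.7 298.2 121.9] (np.float64(508.0767767565341), np.float64(296.7441581647927), np.float64(12.082336715766031))
wide 93 [534.2  23.8 102.1] (np.float64(533.2232479601853), np.float64(23.17314966471531), np.float64(14.319017285636761))
150 [129  82  82  81  78  43  47  44  43  58  80  80  45  46  81 131 131 130
 130 130]
154 [118  80  82  82  79  43  49  57  58  60  59  60  59  47  89 132 133 132
 133 132]
158 [ 78  81  79  78  79  44  58  61  57  57  58  57  57  56  88 129 129 131
 133 130]
162 [133  97  99  97  78  53  65  90  97 118 124  88  59  59  97 130 161 163
 160 128]
166 [128 144 103  84  97 164 163 124  87  90  89 124 164 163 115 129 145 162
 150 137]
170 [128 130 132 123 166 138  63  58  60  60  60  56  54 140 166 112 132 140
 141 140]
174 [128 128 128 134 164  86  64  62  61  60  57  58  56  97 166 149 133 139
 138 135]
178 [160  77  79  95 164 152  85  72  63  60  62  64  72 157 165  83  82  81
  98 166]
182 [142  79  78  77  84 146 165 163 134 109 135 160 164 149  79  80  80  79
 102 154]
186 [163 162 163 163 162 163 162 164 162 161 142  49  49  49  51  48 141 163
 163 161]
190 [163 162 163 162 162 162 163 162 162 156  47  51  50  52  50  49  72 162
 163 163]
194 [162 162 163 163 162 162 163 161 162 145  46  49  50  54  49  50  59 162
 162 162]
198 [162 162 162 163 162 163 162 161 162  91  48  50  50  51  51  51  43 162
 162 161]
202 [163 162 161 163 163 162 162 163 161  44  48  50  51  50  48  50  45 162
 162 162]
206 [163 163 162 162 162 162 162 163 146  47  49  51  52  51  50  49  45 145
 162 161]
210 [164 162 163 162 162 161 162 161 119  48  53  51  55  51  50  51  45 146
 163 162]
214 [163 162 161 162 161 162 160 154  66  39  32  23  24  29  31  46  46 143
 163 162]
```

View pics/w3b.png

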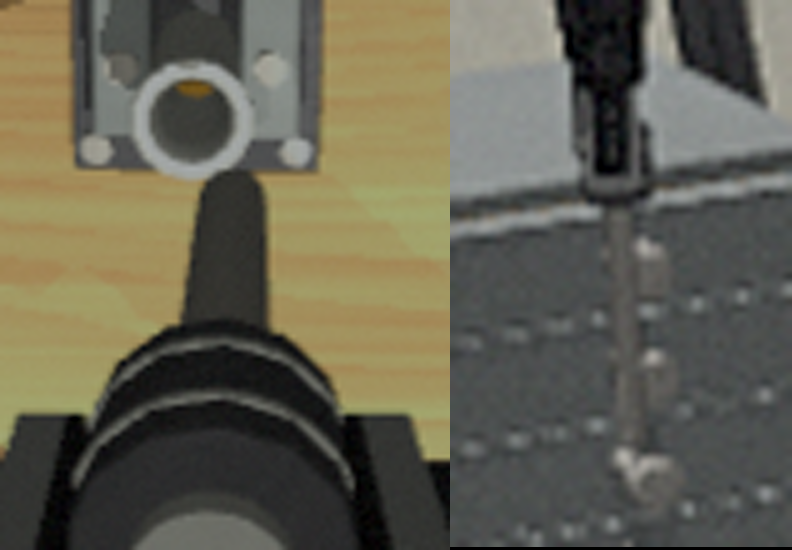

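```bash
python3 - <<'E'
from h import *
im,d,c=ld("wrist3.npz");s=read_state()["position"]
print("rim",onz([[318.6,174]],c,124))
g=cv2.cvtColor(im,cv2.COLOR_RGB2HSV);m=((g[...,2]>140)&(g[...,1]<45)).astype(np.uint8)
for h in(103,107,111):print("tip edge",h,onz([[325.2,185]],c,s[2]-h)-s)
P=cloud(d,c);q=P[160:186,304:334].reshape(-1,3);q=q[abs(q[:,2]-123)<7];print(len(q),q.mean(0),circ(q))
for v in(190,200,208):print(v,(P[v,325]-s).round(1))
# side check of TCP gripper & shaft: rays at y plane
im2,d2,c2=ld("side3.npz");P2=cloud(d2,c2)
for u,v in((287,80),(288,95),(289,107)):print(P2[v,u]-s)
E
```

```text
rim [[506.007283   298.66452314 124.        ]]
tip edge 103 [[   8.10160154   -1.74732525 -103.        ]]
tip edge 107 [[   7.13944527   -1.79535874 -107.        ]]
tip edge 111 [[   6.17728901   -1.84339222 -111.        ]]
306 [505.65734326 299.12568744 122.49235385] (np.float64(506.53358988633295), np.float64(299.06289064103544), np.float64(12.207499514030694))
190 [  8.3  -1.4 -85.3]
200 [  8.1  -1.2 -58.2]
208 [  8.   -1.  -40.2]
[  5.18093768  -2.09795266 -21.72156748]
[  5.61938577  -5.86642512 -66.74479185]
[   6.70417414   -7.64552983 -104.20592367]
```

```bash
python3 -m creep '{"translation":[[-0.66,0.63,-2],[-0.66,0.63,-5],[-0.66,0.63,-8],[-0.66,0.63,-9.5],[-0.66,0.63,-9.8],[-0.66,0.63,-9.8]],"delta_rot":[[0,0,0],[0,0,0],[0,0,0],[0,0,0],[0,0,0],[0,0,0]],"hand":[1.5,1.5,1.5,1.5,1.5,1.5]}'
python3 - <<'E'
from h import *
s=read_state()["position"];print(s)
c=get_calibration("wrist");im,d=get_image("wrist")
c2=get_calibration("side");i2,d2=get_image("side")
u,v=proj([s+[0,0,-104]],c2)[0].astype(int);print(u,v)
a=cv2.resize(im[130:230,280:370],None,fx=5,fy=5,interpolation=cv2.INTER_CUBIC)
b=cv2.resize(i2[v-45:v+35,u-30:u+30],(375,500),interpolation=cv2.INTER_CUBIC)
cv2.imwrite("pics/w4.png",np.hstack([a,b])[:,:800,::-1])
P=cloud(d,c)
for v in range(176,212,6):print(v,(P[v,320:330:4]-s).round(1).tolist())
E
```

```text
clock: 8.85
position: [504.8, 301.0, 240.4]
ee_rot: [1.0, 0.003, 0.001, -0.0]
contact_force: [0.4, -0.1, -1.4]
gripper_width: 25.9
grasp_force: 59.4
[504.77573349 301.02428479 240.36066381]
286 134
176 [[12.9, 2.9, -118.1], [13.1, -0.7, -116.9], [13.2, -4.2, -116.6]]
182 [[-4.9, 3.2, -172.0], [-6.7, -1.2, -180.1], [-5.8, -5.5, -175.9]]
188 [[5.5, 2.7, -103.5], [8.5, -0.6, -91.7], [8.6, -3.8, -91.4]]
194 [[6.2, 2.5, -81.6], [8.2, -0.5, -74.4], [7.9, -3.5, -75.4]]
200 [[6.6, 2.4, -63.6], [8.0, -0.4, -58.8], [7.9, -3.3, -59.1]]
206 [[6.7, 2.3, -48.8], [66.8, 1.0, 142.2], [7.5, -3.0, -46.4]]
```

View pics/w4.png

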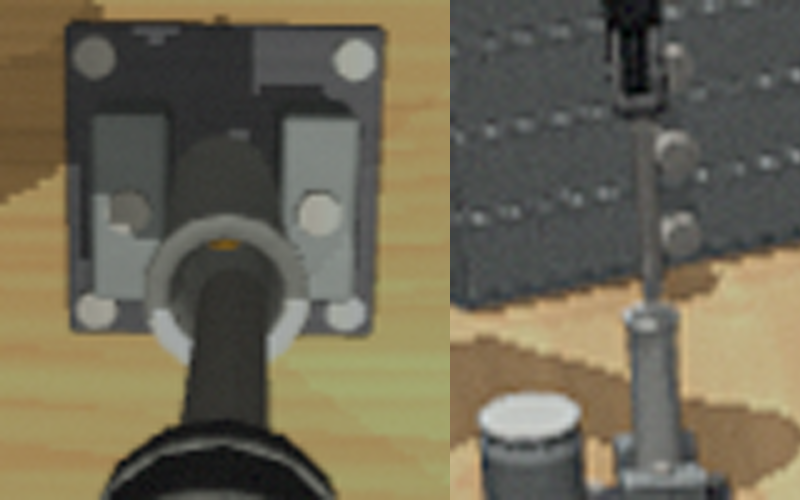

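Wrist crop: rim centre (227,289), shaft over it about 1 mm off in y. Side crop: shaft and tube both centred at column 652. I'll go in.

```bash
python3 -m creep '{"translation":[[-0.05,-0.12,-0.5],[-0.05,-0.12,-1.0],[-0.05,-0.12,-1.7],[-0.05,-0.12,-2.5],[-0.05,-0.12,-3.5],[-0.05,-0.12,-4.5],[-0.05,-0.12,-5.5],[-0.05,-0.12,-5.5]],"delta_rot":[[0,0,0],[0,0,0],[0,0,0],[0,0,0],[0,0,0],[0,0,0],[0,0,0],[0,0,0]],"hand":[1.5,1.5,1.5,1.5,1.5,1.5,1.5,1.5]}'
```

```text
clock: 9.95
position: [503.3, 299.8, 182.9]
ee_rot: [1.0, 0.003, -0.001, 0.0]
contact_force: [1.3, 2.9, -3.4]
gripper_width: 25.7
grasp_force: 59.0
```

```bash
python3 -m creep '{"translation":[[0,0,-0.7],[0,0,-1.4],[0,0,-2.1],[0,0,-2.8],[0,0,-3.5],[0,0,-4.2],[0,0,-4.6],[0,0,-4.6]],"delta_rot":[[0,0,0],[0,0,0],[0,0,0],[0,0,0],[0,0,0],[0,0,0],[0,0,0],[0,0,0]],"hand":[1.5,1.5,1.5,1.5,1.5,1.5,1.5,1.5]}'
```

```text
clock: 10.95
position: [503.5, 299.8, 137.7]
ee_rot: [1.0, 0.003, -0.0, -0.0]
contact_force: [0.4, 3.2, 1.0]
gripper_width: 25.8
grasp_force: 59.6
```

```bash
python3 -m creep '{"translation":[[0,0,-0.3],[0,0,-0.6],[0,0,-0.75],[0,0,-0.75]],"delta_rot":[[0,0,0],[0,0,0],[0,0,0],[0,0,0]],"hand":[1.5,1.5,1.5,1.5]}'
```

```text
clock: 11.45
position: [504.0, 299.9, 133.2]
ee_rot: [1.0, 0.003, 0.001, -0.0]
contact_force: [-4.1, 0.6, 14.6]
gripper_width: 25.9
grasp_force: 61.0
```

```bash
python3 -m creep '{"translation":[[0,0,-0.2],[0,0,-0.3],[0,0,-0.3]],"delta_rot":[[0,0,0],[0,0,0],[0,0,0]],"hand":[1.5,1.5,1.5]}'
python3 - <<'E'
from h import *
c2=get_calibration("side");i2,d2=get_image("side");s=read_state()["position"]
u,v=proj([s],c2)[0].astype(int)
cv2.imwrite("pics/w5.png",cv2.resize(i2[v-40:v+50,u-45:u+45],(600,600),interpolation=cv2.INTER_CUBIC)[:,:,::-1])
E
```

```text
clock: 11.82
position: [504.1, 299.9, 133.0]
ee_rot: [1.0, 0.004, 0.002, -0.0]
contact_force: [-9.1, -0.4, 26.6]
gripper_width: 26.3
grasp_force: 62.2
```

View pics/w5.png

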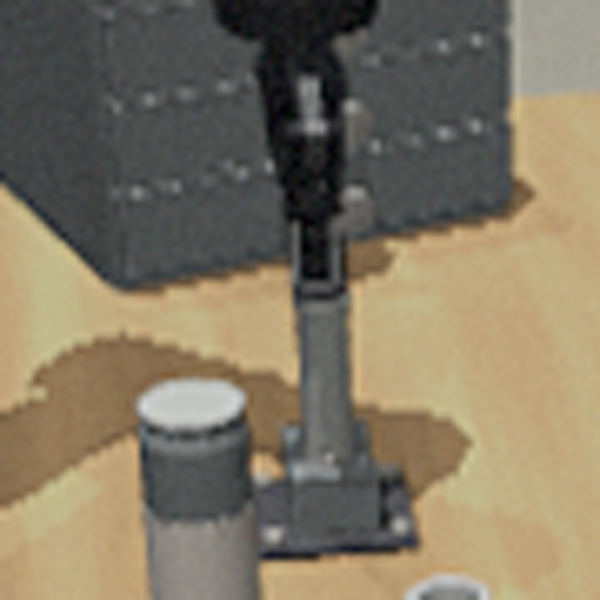

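Side crop shows the cap sitting on the tube at (320,290) with no shaft visible, and the push is solid. I'll release and back off.

```bash
python3 -m creep '{"translation":[[0,0,0.3],[0,0,0.3],[0,0,0.3],[0,0,0.3],[0,0,2],[0,0,6],[0,0,11],[0,0,12]],"delta_rot":[[0,0,0],[0,0,0],[0,0,0],[0,0,0],[0,0,0],[0,0,0],[0,0,0],[0,0,0]],"hand":[1.5,4.2,4.2,4.5,4.5,4.5,4.5,4.5]}'
python3 -m creep '{"translation":[[0,0,4],[0,0,4]],"delta_rot":[[0,0,0],[0,0,0]],"hand":[4.5,4.5]}'
python3 - <<'E'
from h import *
s=read_state()["position"];print(s)
c=get_calibration("wrist");im,d=get_image("wrist");P=cloud(d,c)
v,u=np.mgrid[:400,:640]
near=np.hypot(P[...,0]-507,P[...,1]-299)<30
h=P[...,2][near];print(np.histogram(h,bins=np.arange(80,175,5)))
b=near&(abs(P[...,2]-154)<4);q=P[b];print(b.sum(),q.mean(0),circ(q))
n=np.linalg.lstsq(np.c_[q[:,:2]-q[:,:2].mean(0),np.ones(len(q))],q[:,2],rcond=None)[0];print(n)
# wide tube & stout refine from top
ct=get_calibration("top");it,dt=get_image("top");Q=cloud(dt,ct)
for x,y,h in((534,24,104),(437,-242,134),(507,299,154)):
    k=(np.hypot(Q[...,0]-x,Q[...,1]-y)<25)&(abs(Q[...,2]-h)<8);print(k.sum(),Q[k].mean(0))
np.savez("top6.npz",im=it,d=dt)
E
```

```text
clock: 12.88
position: [504.9, 300.4, 251.3]
ee_rot: [1.0, 0.003, 0.002, -0.002]
contact_force: [-0.4, -0.2, -0.4]
gripper_width: 45.1
grasp_force: 0.0
clock: 13.12
position: [504.6, 300.2, 290.2]
ee_rot: [1.0, 0.003, 0.002, -0.001]
contact_force: [-0.4, -0.3, -1.0]
gripper_width: 44.9
grasp_force: 0.0
[504.64472928 300.2473755  290.17012127]
(array([  7,  14,  12,  12,  10,   5,   0,   0,  76,  14,  30,  22,   8,
        48, 409, 220,   0,   0]), array([ 80,  85,  90,  95, 100, 105, 110, 115, 120, 125, 130, 135, 140,
       145, 150, 155, 160, 165, 170]))
573 [506.20013867 300.23228274 154.52759798] (np.float64(505.5937939805638), np.float64(300.1522307079348), np.float64(10.038706649595696))
[-2.19976564e-02 -7.28099319e-03  1.54527598e+02]
87 [534.17794308  23.38636673 102.13611718]
145 [ 444.89095722 -242.1421498   133.46979201]
73 [505.70599186 294.97236366 154.38783379]
```

Slim rod is seated: cap top at 154.5 mm (124 + 30), level and centred. Next, the stout rod.

```bash
python3 -m creep '{"translation":[[0,-6,0],[0,-12,0],[0,-18,0],[0,-24,0],[0,-30,0],[-1,-36,0],[-3,-42,0],[-5,-47,0]],"delta_rot":[[0,0,0],[0,0,0],[0,0,0],[0,0,0],[0,0,0],[0,-7,0],[0,-14,0],[0,-22.5,0]],"hand":[5.4,5.4,5.4,5.4,5.4,5.4,5.4,5.4]}'
python3 -m creep '{"translation":[[-2,-5,-1],[-3.2,-7.2,-4],[-3.2,-7.2,-8],[-3.2,-7.2,-10],[-3.2,-7.2,-10]],"delta_rot":[[0,0,0],[0,0,0],[0,0,0],[0,0,0],[0,0,0]],"hand":[5.4,5.4,5.4,5.4,5.4]}'
python3 - <<'E'
from h import *
s=read_state();T=R.from_quat(s["ee_rot"]).as_matrix();p=s["position"];print(p,T[:,2])
c=get_calibration("wrist");im,d=get_image("wrist");np.savez("w7.npz",im=im,d=d,K=c["intrinsics"],xyz=c["xyz"],att=c["attitude"])
P=(cloud(d,c)-p)@T
g=cv2.cvtColor(im,cv2.COLOR_RGB2HSV)
k=(np.hypot(P[...,0],P[...,1])<35)&(P[...,2]>5)&(P[...,2]<60)
b=(k&(g[...,2]>140)&(g[...,1]<50)).astype(np.uint8)
n,l,st,ct=cv2.connectedComponentsWithStats(b);j=1+st[1:,4].argmax();q=P[l==j]
print("disc px",ct[j],st[j],"tool frame",q.mean(0),q.std(0))
q=P[k&(g[...,1]<80)&(P[...,2]<110)];print(len(q),q.min(0),q.max(0),q.mean(0))
for v in range(int(ct[j][1])-60,int(ct[j][1])+5,5):print(v,P[v,int(ct[j][0])].round(1),im[v,int(ct[j][0])])
E
```

```text
clock: 14.22
position: [452.2, -172.0, 285.9]
ee_rot: [0.981, 0.003, 0.196, 0.001]
contact_force: [0.5, -0.7, -1.0]
gripper_width: 53.8
grasp_force: 0.0
clock: 14.85
position: [419.5, -241.9, 184.5]
ee_rot: [0.981, 0.002, 0.192, -0.001]
contact_force: [1.3, -0.0, 1.0]
gripper_width: 54.4
grasp_force: 0.0
[ 419.53493221 -241.87848812  184.53187113] [ 0.37624332  0.00183233 -0.92651908]
disc px [322.10477658 214.99383667] [308 201  29  28 649] tool frame [-1.47818643 -0.82403505 52.94622133] [5.16603087 5.11828708 0.61366943]
2076 [-20.07425671 -19.41580831  51.14547436] [17.42268035 17.63979825 59.99544628] [-0.17894352 -0.48827035 55.67628321]
154 [ 21.6  -1.  195.8] [84 83 84]
159 [ 20.2  -1.  167.4] [71 46 25]
164 [ 21.7  -0.9 127.2] [72 46 23]
169 [ 18.8  -0.9 117.9] [151 100  52]
174 [ 14.   -0.9 119.3] [151  99  49]
179 [17.  -0.9 85.2] [66 55 46]
184 [17.1 -0.9 67.8] [83 85 83]
189 [16.  -0.9 57.3] [85 88 89]
194 [12.8 -0.9 55.8] [82 83 83]
199 [ 9.1 -0.9 56.3] [83 82 82]
204 [ 6.7 -0.9 52.5] [167 172 171]
209 [ 3.3 -0.9 51.9] [167 170 170]
214 [-0.9 -0.9 53.5] [168 172 171]
```

Disc is on the tool axis to about 1.5 mm, and the cap side is parallel to it, so lean is matched. Advance and grip.

```bash
python3 -m creep '{"translation":[[0.5,0.08,-1.8],[1.2,0.08,-3.6],[2.0,0.08,-5.4],[2.72,0.08,-7.1],[2.72,0.08,-7.1],[2.72,0.08,-7.1],[2.72,0.08,-7.1],[2.72,0.08,-7.1]],"delta_rot":[[0,0,0],[0,0,0],[0,0,0],[0,0,0],[0,0,0],[0,0,0],[0,0,0],[0,0,0]],"hand":[5.4,5.4,5.4,5.4,5.4,2.5,2.5,2.5]}'
python3 -m creep '{"translation":[[0,0,0],[-0.19,0,0.46],[-0.4,0,1],[-0.8,0,2],[-1.2,0,3],[-1.6,0,4],[-2.4,0,6],[-3.2,0,8]],"delta_rot":[[0,0,0],[0,0,0],[0,0,0],[0,0,0],[0,0,0],[0,0,0],[0,0,0],[0,0,0]],"hand":[2.5,2.5,2.5,2.5,2.5,2.5,2.5,2.5]}'
```

```text
clock: 15.9
position: [449.3, -241.9, 118.1]
ee_rot: [0.981, 0.003, 0.196, 0.001]
contact_force: [-2.5, 0.8, 6.5]
gripper_width: 35.4
grasp_force: 60.1
clock: 16.9
position: [415.2, -241.2, 197.1]
ee_rot: [0.981, 0.003, 0.194, 0.0]
contact_force: [-0.3, -0.1, -2.4]
gripper_width: 35.8
grasp_force: 60.5
```

```bash
python3 -m creep '{"translation":[[1,0,5],[3,0,10],[6,4,11],[9,10,11],[11,16,11],[11.9,21,11],[11.9,25,11],[11.9,26.3,11]],"delta_rot":[[0,6,0],[0,12,0],[0,18,0],[0,22.3,0],[0,22.3,0],[0,22.3,0],[0,22.3,0],[0,22.3,0]],"hand":[2.5,2.5,2.5,2.5,2.5,2.5,2.5,2.5]}'
python3 -m creep '{"translation":[[0,0,-2],[0,0,-5],[0,0,-5],[0,0,-5]],"delta_rot":[[0,0,0],[0,0,0],[0,0,0],[0,0,0]],"hand":[2.5,2.5,2.5,2.5]}'
python3 - <<'E'
from h import *
s=read_state();p=s["position"];print(p)
c=get_calibration("wrist");im,d=get_image("wrist");np.savez("w8.npz",im=im,d=d,K=c["intrinsics"],xyz=c["xyz"],att=c["attitude"])
P=cloud(d,c);k=(np.hypot(P[...,0]-534,P[...,1]-23)<32)&(abs(P[...,2]-103)<6)
q=P[k];print("rim",k.sum(),q.mean(0),circ(q))
D=P-p
k=(np.hypot(D[...,0],D[...,1])<25)&(D[...,2]<-10)&(D[...,2]>-120)
q=D[k]
for a in range(-120,-5,10):
    w=q[(q[:,2]>a)&(q[:,2]<=a+10)]
    if len(w)>5:print(a,len(w),"ymin/max",w[:,1].min().round(1),w[:,1].max().round(1),"xmax",np.percentile(w[:,0],95).round(1), w[:,2].min())
c2=get_calibration("side");i2,d2=get_image("side");np.savez("s8.npz",im=i2,d=d2)
a=cv2.resize(im[110:230,260:390],(520,480),interpolation=cv2.INTER_CUBIC)
u,v=proj([p+[0,0,-80]],c2)[0].astype(int);b=cv2.resize(i2[v-60:v+60,u-33:u+33],(264,480),interpolation=cv2.INTER_CUBIC)
cv2.imwrite("pics/w8.png",np.hstack([a,b])[:,:,::-1])
E
```

```text
clock: 17.9
position: [535.0, 23.2, 306.6]
ee_rot: [1.0, 0.004, 0.001, 0.0]
contact_force: [0.0, -0.1, -2.9]
gripper_width: 35.6
grasp_force: 60.8
clock: 18.4
position: [536.4, 20.8, 258.1]
ee_rot: [1.0, 0.002, 0.003, 0.0]
contact_force: [0.3, 0.4, -1.6]
gripper_width: 35.9
grasp_force: 60.8
[536.36629811  20.83926796 258.13193581]
rim 472 [533.41241005  26.35246002 102.72548854] (np.float64(531.8905106744572), np.float64(25.21063979938208), np.float64(14.632680989845696))
-100 10 ymin/max -8.9 0.9 xmax 4.2 -91.66421725960058
-90 64 ymin/max -9.6 5.7 xmax 4.4 -89.98799221317765
-80 70 ymin/max -9.2 6.1 xmax 4.2 -79.66212768795003
-70 82 ymin/max -9.6 5.9 xmax 4.3 -69.69167345021484
-60 80 ymin/max -8.2 5.1 xmax 4.3 -59.847110456611915
-50 22 ymin/max -5.2 2.9 xmax 4.5 -49.949916714671474
-20 110 ymin/max -16.4 17.6 xmax 14.9 -13.967639102988358
```

View pics/w8.png

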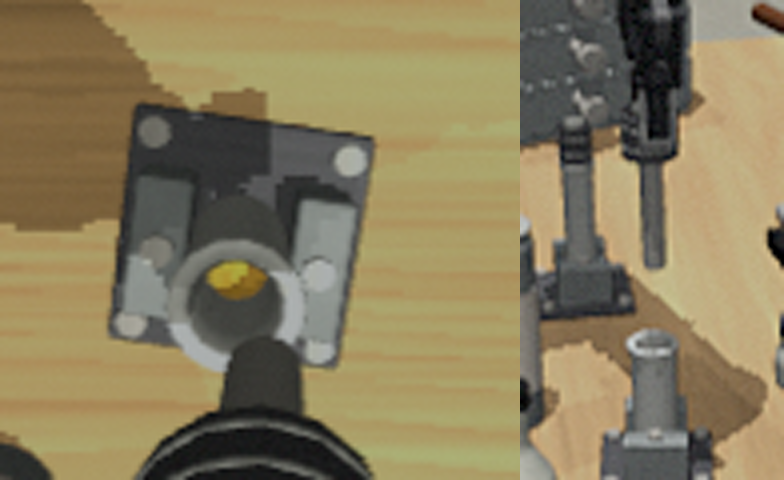

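Wrist crop: rim centre about (236,305) and rod tip at (262,345), so the tip is about 6 mm off in y. Side crop: rod is upright at (653,215) above the tube at (653,345). Correct, go lower and measure again numerically.

```bash
python3 -m creep '{"translation":[[-0.05,0.5,-1],[-0.05,0.5,-2.5],[-0.05,0.5,-4],[-0.05,0.5,-5],[-0.05,0.5,-5],[-0.05,0.5,-5]],"delta_rot":[[0,0,0],[0,0,0],[0,0,0],[0,0,0],[0,0,0],[0,0,0]],"hand":[2.5,2.5,2.5,2.5,2.5,2.5]}'
cat > m.py <<'E'
from h import *
s=read_state();p=s["position"];print(p)
c=get_calibration("wrist");im,d=get_image("wrist")
P=cloud(d,c);D=P-p
k=(np.hypot(P[...,0]-532,P[...,1]-25)<24)&(abs(P[...,2]-103)<5)&(D[...,2]<-94)
q=P[k];print("rim",k.sum(),circ(q),q.min(0),q.max(0))
k=(np.hypot(D[...,0],D[...,1])<20)&(D[...,2]<-40)&(D[...,2]>-88);w=D[k]
print("shaft",len(w),np.percentile(w,[2,98],axis=0).round(1).tolist(),"axis",p[0]+np.percentile(w[:,0],96)-8,p[1]+np.percentile(w[:,1],[2,98]).mean())
# outer ellipse of rim from bright ring
g=cv2.cvtColor(im,cv2.COLOR_RGB2HSV)
E
python3 m.py
```

```text
clock: 19.25
position: [535.8, 26.5, 207.1]
ee_rot: [1.0, 0.003, 0.002, 0.0]
contact_force: [0.0, 0.5, -2.6]
gripper_width: 35.7
grasp_force: 60.8
[535.76380216  26.4884856  207.11202402]
rim 591 (np.float64(531.9250702628109), np.float64(25.128528399460265), np.float64(14.838799659972658)) [517.84157115   7.43349627  98.00129058] [548.88176553  42.83257249 105.51017442]
shaft 302 [[-1.4, -8.8, -86.7], [4.3, 5.5, -47.7]] axis 531.9816384226443 24.8304839886384
```

```bash
python3 -m creep '{"translation":[[0,0,-0.6],[0,0,-1.2],[0,0,-2.0],[0,0,-2.8],[0,0,-3.6],[0,0,-4.4],[0,0,-5],[0,0,-5]],"delta_rot":[[0,0,0],[0,0,0],[0,0,0],[0,0,0],[0,0,0],[0,0,0],[0,0,0],[0,0,0]],"hand":[2.5,2.5,2.5,2.5,2.5,2.5,2.5,2.5]}'
```

```text
clock: 20.3
position: [535.0, 26.3, 156.2]
ee_rot: [1.0, 0.003, 0.001, 0.0]
contact_force: [1.0, -0.5, -1.6]
gripper_width: 35.6
grasp_force: 60.8
```

```bash
python3 -m creep '{"translation":[[0,0,-0.6],[0,0,-1.2],[0,0,-1.8],[0,0,-2.4],[0,0,-3.0],[0,0,-3.4],[0,0,-3.7],[0,0,-3.7]],"delta_rot":[[0,0,0],[0,0,0],[0,0,0],[0,0,0],[0,0,0],[0,0,0],[0,0,0],[0,0,0]],"hand":[2.5,2.5,2.5,2.5,2.5,2.5,2.5,2.5]}'
python3 -m creep '{"translation":[[0,0,-0.3],[0,0,-0.5],[0,0,-0.5]],"delta_rot":[[0,0,0],[0,0,0],[0,0,0]],"hand":[2.5,2.5,2.5]}'
```

```text
clock: 21.3
position: [535.1, 26.5, 119.3]
ee_rot: [1.0, 0.003, 0.001, -0.0]
contact_force: [0.8, 0.7, 0.1]
gripper_width: 35.4
grasp_force: 61.0
clock: 21.68
position: [535.7, 26.5, 118.6]
ee_rot: [1.0, 0.004, 0.003, 0.0]
contact_force: [-7.1, 1.1, 21.0]
gripper_width: 35.9
grasp_force: 63.3
```

```bash
python3 -m creep '{"translation":[[0,0,-0.15],[0,0,-0.15]],"delta_rot":[[0,0,0],[0,0,0]],"hand":[2.5,2.5]}'
python3 -m creep '{"translation":[[0,0,0.5],[0,0,0.5],[0,0,0.5],[0,0,0.5],[0,0,2],[0,0,6],[0,0,11],[0,0,16]],"delta_rot":[[0,0,0],[0,0,0],[0,0,0],[0,0,0],[0,0,0],[0,0,0],[0,0,0],[0,0,0]],"hand":[2.5,5.4,5.4,5.6,5.6,5.6,5.6,5.6]}'
python3 -m creep '{"translation":[[0,0,2],[0,0,2]],"delta_rot":[[0,0,0],[0,0,0]],"hand":[5.6,5.6]}'
python3 - <<'E'
from h import *
s=read_state()["position"]
c=get_calibration("wrist");im,d=get_image("wrist");P=cloud(d,c)
near=np.hypot(P[...,0]-532,P[...,1]-25)<30
h=P[...,2][near];print(np.histogram(h,bins=np.arange(80,165,5)))
b=near&(abs(P[...,2]-134)<5);q=P[b];print(b.sum(),q.mean(0),circ(q))
print(np.linalg.lstsq(np.c_[q[:,:2]-q[:,:2].mean(0),np.ones(len(q))],q[:,2],rcond=None)[0])
ct=get_calibration("top");it,dt=get_image("top");Q=cloud(dt,ct);o=np.load("top0.npz");Q0=cloud(o["d"],ct)
for n,x,y,h in(("wide",533,24,134),("narrow",507,297,154),("can",435,107,161),("bottle",427,-123,167),("drift",429,-366,150),):
    r=[]
    for A in(Q0,Q):
        k=(np.hypot(A[...,0]-x,A[...,1]-y)<28)&(abs(A[...,2]-h)<8);r.append((int(k.sum()),A[k].mean(0).round(1) if k.any() else 0))
    print(n,r)
E
```

```text
clock: 21.92
position: [535.8, 26.5, 118.6]
ee_rot: [1.0, 0.004, 0.003, 0.0]
contact_force: [-10.8, 2.3, 28.8]
gripper_width: 35.7
grasp_force: 63.9
clock: 22.92
position: [535.3, 26.3, 275.9]
ee_rot: [1.0, 0.003, 0.002, -0.0]
contact_force: [1.2, 1.0, 0.6]
gripper_width: 56.2
grasp_force: 0.0
clock: 23.18
position: [536.1, 26.6, 295.9]
ee_rot: [1.0, 0.003, 0.004, -0.001]
contact_force: [-0.4, -0.9, -0.5]
gripper_width: 55.7
grasp_force: 0.0
(array([ 11,   1,   0,   0,   4,   7,  35,  18,  11,  44, 640, 339,   0,
         0,   0,   0]), array([ 80,  85,  90,  95, 100, 105, 110, 115, 120, 125, 130, 135, 140,
       145, 150, 155, 160]))
975 [531.9338099   25.70507673 134.82318304] (np.float64(531.3334055814212), np.float64(25.725914690762693), np.float64(13.2942660384924))
[-2.26885249e-02 -2.32894443e-03  1.34823183e+02]
wide [(0, 0), (103, array([527.7,  20.6, 134.8]))]
narrow [(0, 0), (0, 0)]
can [(235, array([437.3, 109.9, 159.8])), (240, array([437.1, 109.8, 159.6]))]
bottle [(65, array([ 429.1, -130. ,  169.8])), (64, array([ 429.1, -129.7,  169.9]))]
drift [(103, array([ 425. , -369.8,  151.4])), (108, array([ 425.1, -369.7,  151.4]))]
```

```bash
python3 - <<'E'
from h import *
ct=get_calibration("top");o=np.load("top6.npz")
it,dt=get_image("top");u,v=proj([[507,297,154]],ct)[0].astype(int);print(u,v)
for dd in(o["d"],dt):
    A=cloud(dd,ct)[...,2];print(A[v-12:v+13:3,u-12:u+13:3].astype(int))
cs=get_calibration("side");i2,d2=get_image("side");Q=cloud(d2,cs)
k=(np.hypot(Q[...,0]-507,Q[...,1]-297)<32)&(Q[...,2]>100);q=Q[k];print(k.sum(),np.histogram(q[:,2],bins=np.arange(100,190,6))[0],q.mean(0))
E
```

```text
183 213
[[  -1    1  391  394    2    2   -1 1370   -2]
 [ 395  392  393  391   -3    6    8    5    4]
 [ 387  389  384  393    0   12    8    6   14]
 [ 338  338  395  392  157  155  129   21    8]
 [ 328  327  299  342  159  154  152  123   89]
 [   2   -5    0  156  162  154  143  118   84]
 [  -1    2   -1    4   -4  133  123   90   64]
 [  -3    1    0   -1    2 1370   36   21    2]
 [  -1    0    1    0    0    1    6    7   12]]
[[ 630  632  632  632  631  632  632  631  631]
 [ 632  636  633  632  631  633  633  630  629]
 [ 633  634  634  636  631  632  632  630  629]
 [ 633  634  634  635  631  630  629  628  626]
 [ 636  638  636  633  637  632  631  629  627]
 [ 635  641  638  637  638  634  632  632  629]
 [ 638  637  640  642 1370  638  635  630  633]
 [1370  638  637  639  641  640  639  633  633]
 [ 637  640  640  641  641  639  639  640  634]]
157 [15 16 11 16 17 10 15 16 15 26  0  0  0  0] [509.0191066  289.61596428 132.05804759]
```

The arm only hides the narrow tube from the top camera; the side camera still shows the slim cap at about 154 mm. Handing in.

```bash
python3 -c "
from bench import *
print(job_done())"
```

```text
the job is handed in; nothing more can be done
None
```

Both rods are fully home and released, slim in the narrow tube and stout in the wide one. Both caps measure within 1 mm of rim height, the drift, can and bottle haven't moved (I didn't re-measure the other items), and I handed the job in at about 23 s.

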